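# Fetch the amplifier from behind the attenuators

## Robot

A 7-joint arm with a two-finger parallel gripper is mounted at the origin on the work surface. World frame = base frame: x ahead of the robot, y to its left, z up, the work surface at z = 0. Lengths are in m, angles in rad, forces in N, time in s.
With the tool pointing down it reaches from about 0.375 to 0.925 m from the base axis. Payload 3.1 kg.
Tool frame: the origin (TCP) lies between the finger pads; the fingertips stand 19 mm ahead of it and the grasp point (between the pads) is the TCP; z points along the fingers, y is the direction in which the jaws open and shut (so a half turn about z gives the same grasp; the last joint's range is limited). The gripper opens to 85 mm and grips with 20 to 120 N. Pads are 22 mm wide; open, the fingers measure 114 mm over their backs; the gripper's body (76 mm by 85 mm) begins 54 mm behind the grasp point. The pads swing forward as they close: fully open they stand 13 mm farther back than shut.
Start: joints at [1.207, 0.383, 0.044, 1.598, -0.018, 1.161, -0.05], TCP at [0.171, -0.627, 0.25] pointing down, gripper open.
Joint ranges: [-2.61, 2.61], [-0.41, 2.15], [-1.48, 1.57], [0, 2.5], [-1.57, 4.71], [0.05, 1.97], [-2.85, 2.85]. Speed limits (rad/s): [2.79, 2.79, 3.14, 3.14, 3.14, 3.14, 3.14].

## Interface

Orientations are given as a unit quaternion [x, y, z, w].
In Python, from bench import move_ptp, movel, move_j, move_gripper, pause, inverse_kinematics, read_camera, camera_params, MotionError, sign_off, look_for, tip_of, read_time_s, read_qpos, read_joint_vel, read_effort, read_eef_pos, read_tcp_rot, read_ft_force, read_ft_torque, read_finger_gap gives the robot as it stands. Calls block until the motion is done:
- move_ptp(position, orientation): joint-space move of the TCP to a pose.
- movel(position, orientation=None, speed=0.15): straight line of the TCP; orientation=None keeps the orientation; speed is the mean speed in m/s.
- move_j(angles): joint-space move.
- move_gripper(opening, effort=None): finger opening in m; effort is the grip in N (None keeps the last); returns when the fingers have stopped.
- pause(seconds).
- inverse_kinematics(position, orientation): joint angles nearest the present ones, or None.
- read_camera(name): name is "scene" or "top" or "wrist"; returns the picture (400x640x3 uint8, red, green, blue); there is no depth.
- camera_params(name): a dict with "K" (3x3 intrinsics, pixels), "dist_coeffs" ([k1, k2, p1, p2, k3] as OpenCV has them; the pictures are not rectified), "camera_from_world" (4x4, takes a point from world to camera coordinates). Camera axes: x right, y down, z forward; pixel columns grow to the right and rows downward; lengths in m; the calibration is good to about 2 mm. A picture is of the moment at which its call begins: read the wrist's pose just before it. camera_params takes no time and is no camera call; for the wrist camera it gives the pose at the moment of the call.
A pose or a line that the arm cannot do raises MotionError and nothing moves.
- sign_off(): hands the job in, once; it reports no verdict.
Trained networks look in the newest picture that a camera, given by its name, has taken for a name from the list of things; names that differ only in an ending like _2 or _b are one class to them, and where a whole thing is asked for, a point or a joint stands for the part that bears it (a point fixed in the world has none). Each returns a list of dicts, best first, with "confidence" (0 to 1); they miss things now and then, are a little off and sometimes report something else, mostly with a low value. They report only what shows in the picture. A call takes as long as a camera call. They do not tell look-alikes from the thing itself.
- look_for(camera, name): "at" ([column, row] in pixels, amid what is visible of it).
- tip_of(camera, name): "at" ([column, row] in pixels: a listed point, or the origin of a listed thing).
Readings, each from a call of its own:
- read_time_s(): time.
- read_qpos(): joint angles.
- read_joint_vel(): joint speeds.
- read_effort(): joint torques, N m.
- read_eef_pos(): TCP position.
- read_tcp_rot(): TCP orientation.
- read_ft_force(): force on the tool from outside, world axes, zero at the start.
- read_ft_torque(): the same for the moment, N m.
- read_finger_gap(): finger opening in m.
Only numpy, scipy, OpenCV 4.12 (cv2) and the standard library are available. Lean on these libraries where they do the work, as an engineer would, in place of code of your own. Each camera call takes 0.05 s, during which the arm holds its last target. There are 200 camera calls.

## Task

The gold amplifier module is needed in the test fixture, but three step attenuators stand in front of it on the white dock: first stand all three on the green mat, then lay the module flat in the fixture's nest, between the orange stops. Finally stand each attenuator back on the dock, centred on the place of its own colour (they may have been left in a different order); keep everything upright and leave the module in the nest.

Things in the scene. Friction and masses are not known exactly. Their poses are not given: they have to be found in the camera images.
- red_attenuator (a point): centre (half-way up) of the red step attenuator: loose aluminium box 46 x 46 x 30 mm high with a rigid red bar knob centred on top, 20 mm along x, 30 mm along y, 36 mm tall (from 3 mm below to 33 mm above this point; total height 66 mm). 0.22 kg; lift it by the knob. The three start in a row on the dock's plates, 58 mm apart, colours in any order, x towards the gold module
- blue_attenuator (a point): centre (half-way up) of the blue step attenuator: loose aluminium box 46 x 46 x 30 mm high with a rigid blue bar knob centred on top, 20 mm along x, 30 mm along y, 36 mm tall (from 3 mm below to 33 mm above this point; total height 66 mm). 0.22 kg; lift it by the knob. The three start in a row on the dock's plates, 58 mm apart, colours in any order, x towards the gold module
- yellow_attenuator (a point): centre (half-way up) of the yellow step attenuator: loose aluminium box 46 x 46 x 30 mm high with a rigid yellow bar knob centred on top, 20 mm along x, 30 mm along y, 36 mm tall (from 3 mm below to 33 mm above this point; total height 66 mm). 0.22 kg; lift it by the knob. The three start in a row on the dock's plates, 58 mm apart, colours in any order, x towards the gold module
- gold_module (a point): centre (half-way up) of the gold amplifier module: loose brass box 40 mm (x) by 100 mm (y), 34 mm high, with a connector stub (9 mm round, 10 mm long) on each 40 mm end; 0.32 kg. It stands on the dock floor (4 mm above the table) behind the attenuators, 2 to 8 mm from them: no room for a finger until they are cleared. 40 mm are free behind it
- place_red: the red place: fixed red plate 2 mm thick on the white dock. Origin: underside of the plate, at the centre of the spot (small white square) where the red attenuator belongs. 52 mm wide (y), from 50 mm in front (-x) to 26 mm behind the origin; its front end shows as a coloured tab. The three plates lie 58 mm apart along y, same yaw, colours in any order
- place_blue: the blue place: fixed blue plate 2 mm thick on the white dock. Origin: underside of the plate, at the centre of the spot (small white square) where the blue attenuator belongs. 52 mm wide (y), from 50 mm in front (-x) to 26 mm behind the origin; its front end shows as a coloured tab. The three plates lie 58 mm apart along y, same yaw, colours in any order
- place_yellow: the yellow place: fixed yellow plate 2 mm thick on the white dock. Origin: underside of the plate, at the centre of the spot (small white square) where the yellow attenuator belongs. 52 mm wide (y), from 50 mm in front (-x) to 26 mm behind the origin; its front end shows as a coloured tab. The three plates lie 58 mm apart along y, same yaw, colours in any order
- mat: the side area: green antistatic mat, fixed, 150 x 150 mm, 3 mm thick, empty at the start; origin at the centre of its underside, x and y along its sides
- nest (a point): centre of the seat of the test fixture, a fixed black plate (110 mm in x, 180 mm in y); this point is on its top, 8 mm above the table. Four orange corner stops, 8 mm high, enclose 56 mm (x) by 116 mm (y); the long sides are open for fingers over the middle 60 mm. The module lies in it with its long y axis along the nest's y, either way round
Not all that is in view belongs to the job. What is shaped like the part that bears red_attenuator but purple is not meant.

How it is judged:
On the way, in this order (a step that is already met when the one before it is completed fails the run):
1. all three attenuators stand upright on the green mat together, released (x of red_attenuator in the frame of mat between -0.075 and 0.075 m and y of red_attenuator in the frame of mat between -0.075 and 0.075 m and height (world z) of red_attenuator between 0.03 and 0.042 m and angle between each of red_attenuator, blue_attenuator, yellow_attenuator's own z axis and vertical below 0.15 rad and x of blue_attenuator in the frame of mat between -0.075 and 0.075 m and y of blue_attenuator in the frame of mat between -0.075 and 0.075 m and height (world z) of blue_attenuator between 0.03 and 0.042 m and x of yellow_attenuator in the frame of mat between -0.075 and 0.075 m and y of yellow_attenuator in the frame of mat between -0.075 and 0.075 m and height (world z) of yellow_attenuator between 0.03 and 0.042 m and contact force between the fingers and att_red below 0.05 N and contact force between the fingers and att_blue below 0.05 N and contact force between the fingers and att_yellow below 0.05 N), for 0.2 s.
2. the gold module lies flat in the nest, released, with the attenuators still on the mat (horizontal distance between gold_module and nest below 0.012 m and angle between the y axis of gold_module and the y axis of nest, either way round below 0.15 rad and z of gold_module in the frame of nest between 0.013 and 0.021 m and angle between gold_module's own z axis and vertical below 0.1 rad and contact force between the fingers and module below 0.05 N and x of red_attenuator in the frame of mat between -0.075 and 0.075 m and y of red_attenuator in the frame of mat between -0.075 and 0.075 m and height (world z) of red_attenuator between 0.03 and 0.042 m and angle between each of red_attenuator, blue_attenuator, yellow_attenuator's own z axis and vertical below 0.15 rad and x of blue_attenuator in the frame of mat between -0.075 and 0.075 m and y of blue_attenuator in the frame of mat between -0.075 and 0.075 m and height (world z) of blue_attenuator between 0.03 and 0.042 m and x of yellow_attenuator in the frame of mat between -0.075 and 0.075 m and y of yellow_attenuator in the frame of mat between -0.075 and 0.075 m and height (world z) of yellow_attenuator between 0.03 and 0.042 m), for 0.2 s.
At the end, for the whole second after the job is handed in: The gold module lies flat in the nest (centre within 12 mm of the nest's centre horizontally, long axis within 0.15 rad of the nest's y, resting on the seat) and each attenuator stands upright on the place of its own colour (centre within 12 mm of the place's origin horizontally); all at rest (horizontal distance between gold_module and nest below 0.012 m and angle between the y axis of gold_module and the y axis of nest, either way round below 0.15 rad and z of gold_module in the frame of nest between 0.013 and 0.021 m and angle between each of gold_module, red_attenuator, blue_attenuator, yellow_attenuator's own z axis and vertical below 0.1 rad and linear speed of each of module, att_red, att_blue, att_yellow below 0.02 m/s and horizontal distance between red_attenuator and place_red below 0.012 m and z of red_attenuator in the frame of place_red between 0.03 and 0.04 m and horizontal distance between blue_attenuator and place_blue below 0.012 m and z of blue_attenuator in the frame of place_blue between 0.03 and 0.04 m and horizontal distance between yellow_attenuator and place_yellow below 0.012 m and z of yellow_attenuator in the frame of place_yellow between 0.03 and 0.04 m); the robot touches nothing.
It fails at once if a task thing is tipped over (more than 0.7 rad) (angle between any of gold_module, red_attenuator, blue_attenuator, yellow_attenuator's own z axis and vertical above 0.7 rad).
It also fails if it takes over 144 s, if anything falls off the work surface, if the arm or the gripper's body presses on something with over 40 N, if the wrist force passes 120 N, or if a joint passes its speed limit or range.

## Working session

There is one attempt and no reset: what is moved stays moved. The work goes in short steps, each a Python script; the robot and the scene stay as the last script left them, time stands still between calls to the robot, and variables do not carry over. Pictures are saved under pics/ and viewed, about 12 in all and at most 16, crops included, and the job is handed in when it is done.

```bash
mkdir -p pics; ls; python3 - <<'E'
from bench import *
import cv2,numpy as np
for c in("top","scene"):
    im=read_camera(c); cv2.imwrite(f"pics/{c}0.png",im[:,:,::-1])
    p=camera_params(c); print(c,p["K"],p["dist_coeffs"],np.round(p["camera_from_world"],4).tolist())
    for n in["red_attenuator","blue_attenuator","yellow_attenuator","gold_module","place_red","place_blue","place_yellow","mat","nest"]:
        print(n,[(np.round(d["at"],1).tolist(),round(d["confidence"],2)) for d in tip_of(c,n)][:4])
print(read_time_s(),read_tcp_rot(),read_finger_gap())
E
```

```text
pics
top [[488.69853741   0.         317.6211063 ]
 [  0.         488.69853741 197.8469636 ]
 [  0.           0.           1.        ]] [0.01662143 0.         0.         0.         0.        ] [[-0.0131, -0.9999, 0.0032, -0.0008], [-0.9776, 0.0122, -0.2102, 0.5455], [0.2101, -0.0059, -0.9777, 1.0826], [0.0, 0.0, 0.0, 1.0]]
red_attenuator [([375.6, 198.2], 0.93), ([299.0, 177.9], 0.72)]
blue_attenuator [([319.3, 182.8], 0.92)]
yellow_attenuator [([275.5, 178.4], 0.7)]
gold_module [([302.2, 164.4], 0.65)]
place_red [([276.6, 184.3], 0.7)]
place_blue [([321.8, 188.9], 0.49)]
place_yellow [([298.0, 183.9], 0.51)]
mat [([449.1, 248.3], 0.84)]
nest [([182.2, 242.1], 0.56), ([301.8, 181.8], 0.25)]
scene [[485.5628211    0.         332.51387664]
 [  0.         485.5628211  210.44152692]
 [  0.           0.           1.        ]] [-0.12864682  0.          0.          0.          0.        ] [[0.233, 0.9725, -0.0031, -0.1083], [0.7276, -0.1764, -0.663, -0.3477], [-0.6453, 0.1523, -0.7486, 1.508], [0.0, 0.0, 0.0, 1.0]]
red_attenuator [([280.9, 239.2], 0.75), ([358.1, 233.3], 0.65)]
blue_attenuator [([337.3, 237.5], 0.79)]
yellow_attenuator [([387.5, 233.9], 0.7)]
gold_module [([366.7, 257.1], 0.96)]
place_red [([388.3, 236.7], 0.52)]
place_blue [([337.6, 246.7], 0.6)]
place_yellow [([362.5, 245.6], 0.53), ([447.4, 180.0], 0.18)]
mat [([205.9, 217.4], 0.77)]
nest [([448.0, 180.4], 0.81)]
1.0 [9.91178759e-01 1.32531759e-01 2.04852028e-05 2.98361236e-05] 0.08558854271847534
```

View images.

View pics/top0.png

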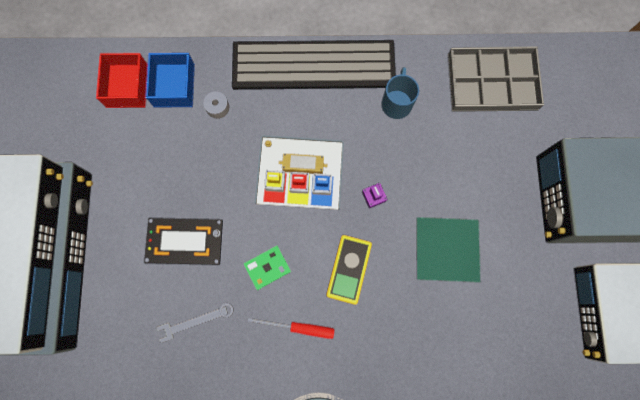

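```bash
cat > h.py <<'E'
from bench import *
import cv2,numpy as np
from scipy.spatial.transform import Rotation as R
def px2w(c,uv,z,p=None):
    p=p or camera_params(c); T=np.array(p["camera_from_world"])
    n=cv2.undistortPoints(np.array([[uv]],float),np.array(p["K"]),np.array(p["dist_coeffs"]))[0,0]
    d=T[:3,:3].T@np.array([*n,1]); o=-T[:3,:3].T@T[:3,3]
    return o+d*(z-o[2])/d[2]
def q_of(yaw): # tool down, jaw (y) axis at direction yaw (mod pi)
    # tool y = (cos,sin,0), z = -Z, x = y x z
    y=np.array([np.cos(yaw),np.sin(yaw),0]); z=np.array([0,0,-1.]); x=np.cross(y,z)
    return R.from_matrix(np.column_stack([x,y,z])).as_quat()
E
python3 - <<'E'
from h import *
for n,z,t,s in[("red",.021,(375.6,198.2),(280.9,239.2)),("red2",.021,(299,177.9),(358.1,233.3)),("blue",.021,(319.3,182.8),(337.3,237.5)),("yel",.021,(275.5,178.4),(387.5,233.9)),("gold",.021,(302.2,164.4),(366.7,257.1)),("pr",.004,(276.6,184.3),(388.3,236.7)),("pb",.004,(321.8,188.9),(337.6,246.7)),("py",.004,(298,183.9),(362.5,245.6)),("mat",0,(449.1,248.3),(205.9,217.4)),("nest",.008,(182.2,242.1),(448,180.4))]:
    print(n,px2w("top",t,z).round(4),px2w("scene",s,z).round(4))
im=cv2.imread("pics/top0.png")[120:270,220:420]
cv2.imwrite("pics/crop0.png",cv2.resize(im,None,fx=4,fy=4,interpolation=cv2.INTER_CUBIC))
E
```

```text
red [ 0.5508 -0.1478  0.021 ] [ 0.5532 -0.1431  0.021 ]
red2 [0.6036 0.0366 0.021 ] [0.5781 0.0339 0.021 ]
blue [ 0.5907 -0.0126  0.021 ] [ 0.5787 -0.0159  0.021 ]
yel [0.6031 0.0937 0.021 ] [0.5959 0.0996 0.021 ]
gold [0.6376 0.0286 0.021 ] [0.6482 0.0344 0.021 ]
pr [0.5924 0.0924 0.004 ] [0.5917 0.1044 0.004 ]
pb [ 0.5794 -0.0187  0.004 ] [ 0.5922 -0.0185  0.004 ]
py [0.5928 0.0397 0.004 ] [0.6027 0.0383 0.004 ]
mat [ 0.4301 -0.3222  0.    ] [ 0.426  -0.3115  0.    ]
nest [0.4522 0.3165 0.008 ] [0.4533 0.3127 0.008 ]
```

View pics/crop0.png

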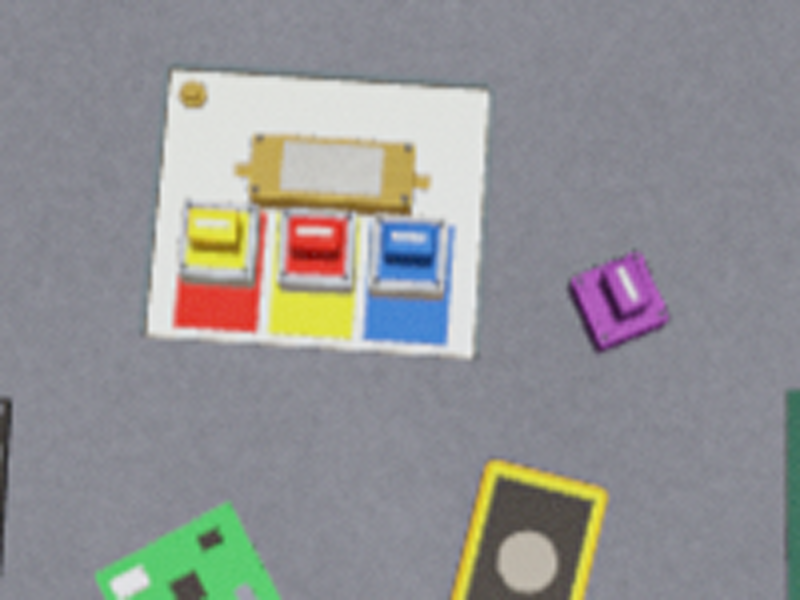

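View pics/scene0.png

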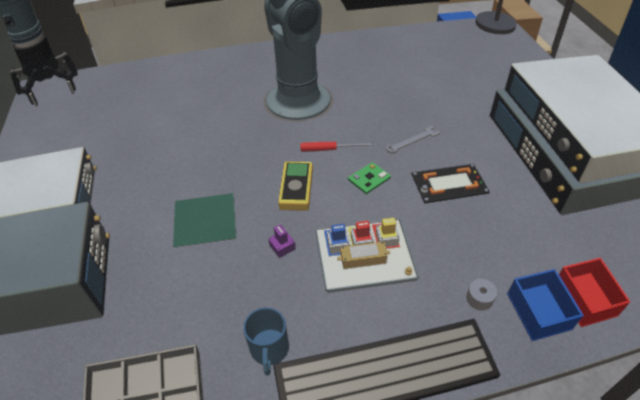

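```bash
cat >> h.py <<'E'
def go(p,yaw=0.,lin=None):
    best=None
    for y in(yaw,yaw+np.pi):
        s=inverse_kinematics(list(map(float,p)),q_of(y).tolist())
        if s is not None:
            c=abs(s[6])
            if best is None or c<best[0]: best=(c,y)
    q=q_of(best[1]).tolist()
    if lin: movel(list(map(float,p)),q,speed=lin)
    else: move_ptp(list(map(float,p)),q)
    return best
E
python3 - <<'E'
from h import *
import json
P={}
for n,p in(("mat",(.43,-.315,.32)),("nest",(.45,.315,.32)),("dock",(.56,.04,.32))):
    print(n,go(p),read_time_s(),read_qpos())
    P[n]={k:np.array(v).tolist() for k,v in camera_params("wrist").items()}
    im=read_camera("wrist"); cv2.imwrite(f"pics/w_{n}.png",im[:,:,::-1])
    for m in (["mat"] if n=="mat" else ["nest"] if n=="nest" else ["red_attenuator","blue_attenuator","yellow_attenuator","gold_module","place_red","place_blue","place_yellow"]):
        z=.039 if "att" in m else .021 if "gold" in m else .004 if "pl" in m else .008 if m=="nest" else 0
        print(m,[(np.round(d["at"],1).tolist(),round(d["confidence"],2),px2w("wrist",d["at"],z,P[n]).round(4)) for d in tip_of("wrist",m)][:3])
json.dump(P,open("P.json","w"))
ims=[cv2.imread(f"pics/w_{n}.png") for n in("mat","nest")]
cv2.imwrite("pics/mn.png",cv2.resize(np.vstack(ims),None,fx=.75,fy=.75))
E
```

```text
mat (np.float64(0.5151789079742243), 0.0) 2.525 [ 0.88860844  0.12686081 -0.35702362  1.77946665  0.04747273  1.24414029
  0.51498615]
mat [([320.9, 160.3], 0.92, array([ 0.432 , -0.3169,  0.    ]))]
nest (np.float64(1.017926267951432), 0.0) 4.875 [ 0.37968065  0.41595049 -1.31559441  1.71567742  0.41410148  1.33646103
 -1.01778887]
nest [([324.5, 157.1], 0.83, array([0.4595, 0.3194, 0.008 ]))]
dock (np.float64(0.4784188090564694), 0.0) 6.1083 [ 0.87053745  0.42830196 -1.27881389  1.68964343  0.41973494  1.34152007
 -0.47880989]
red_attenuator [([319.8, 286.6], 0.98, array([ 0.5621, -0.1406,  0.039 ])), ([345.0, 164.4], 0.72, array([0.5948, 0.0434, 0.039 ]))]
blue_attenuator [([339.0, 208.8], 0.83, array([ 0.5881, -0.0185,  0.039 ]))]
yellow_attenuator [([346.8, 119.9], 0.84, array([0.5957, 0.101 , 0.039 ])), ([246.3, 361.1], 0.24, array([ 0.4423, -0.2814,  0.039 ]))]
gold_module []
place_red []
place_blue []
place_yellow []
```

View pics/mn.png

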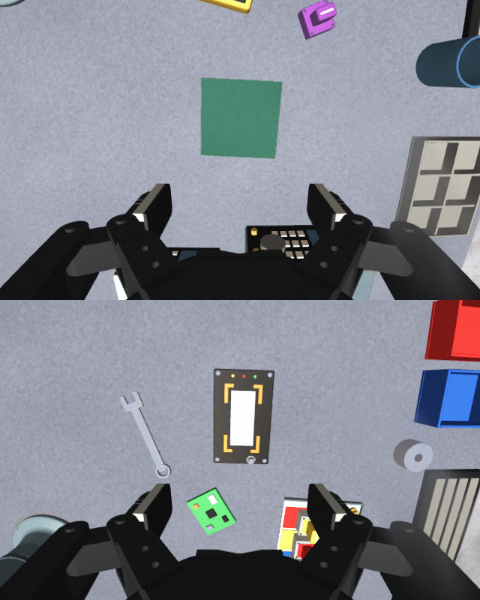

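View pics/w_dock.png

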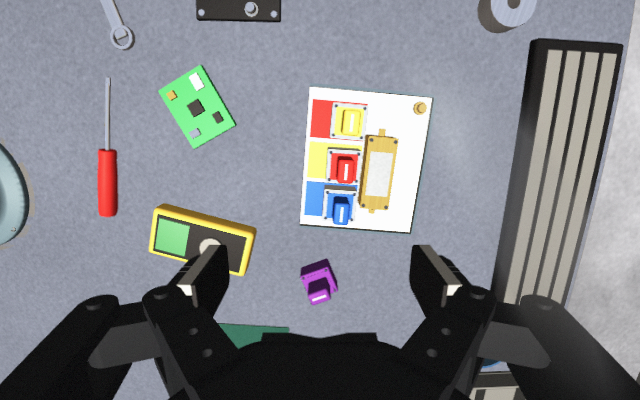

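```bash
cat >> h.py <<'E'
def warp(im,p,z,x0,x1,y0,y1,s=.0005):
    xs=np.arange(x1,x0,-s); ys=np.arange(y1,y0,-s)   # rows: x decreasing, cols: y decreasing
    Y,X=np.meshgrid(ys,xs); pts=np.stack([X,Y,np.full_like(X,z)],-1).reshape(-1,3)
    T=np.array(p["camera_from_world"])
    uv,_=cv2.projectPoints(pts,cv2.Rodrigues(T[:3,:3])[0],T[:3,3],np.array(p["K"]),np.array(p["dist_coeffs"]))
    uv=uv.reshape(X.shape+(2,)).astype(np.float32)
    return cv2.remap(im,uv[...,0],uv[...,1],cv2.INTER_LINEAR)
HUE={"red":(-8,8),"yellow":(24,34),"blue":(100,120),"green":(55,95),"orange":(12,22)}
def mask(im,c,smin=120,vmin=60):
    h,s,v=[a.astype(int) for a in cv2.split(cv2.cvtColor(im,cv2.COLOR_BGR2HSV))]
    lo,hi=HUE[c]; h=np.where(h>150,h-180,h) if c=="red" else h
    m=((h>=lo)&(h<=hi)&(s>smin)&(v>vmin)).astype(np.uint8)
    return cv2.morphologyEx(m,cv2.MORPH_OPEN,np.ones((5,5)))
def blobs(m,x1,y1,amin,s=.0005):
    o=[]
    for c in cv2.findContours(m,cv2.RETR_EXTERNAL,cv2.CHAIN_APPROX_NONE)[0]:
        (u,v),(w,h),a=cv2.minAreaRect(c)
        if cv2.contourArea(c)*s*s>amin: o.append((round(x1-v*s,4),round(y1-u*s,4),round(w*s*1e3,1),round(h*s*1e3,1),round(a,1)))
    return o
E
python3 - <<'E'
from h import *
import json
P=json.load(open("P.json"))
L=lambda n:cv2.imread(f"pics/w_{n}.png")
w=warp(L("mat"),P["mat"],.003,.33,.53,-.43,-.2); print("mat",blobs(mask(w,"green",80,30),.53,-.2,5e-3))
wn=warp(L("nest"),P["nest"],.016,.38,.54,.2,.44); m=mask(wn,"orange",100); print("nest stops",blobs(m,.54,.44,5e-5))
pts=np.argwhere(m)[:,::-1]; print("all",cv2.minAreaRect(pts.astype(np.int32)), [.54-.0005*cv2.minAreaRect(pts.astype(np.int32))[0][1],.44-.0005*cv2.minAreaRect(pts.astype(np.int32))[0][0]])
wd=warp(L("dock"),P["dock"],.006,.50,.72,-.06,.15); wk=warp(L("dock"),P["dock"],.072,.50,.72,-.06,.15)
for c in("red","yellow","blue"): print(c,"plate",blobs(mask(wd,c),.72,.15,5e-5),"\n   knob",blobs(mask(wk,c),.72,.15,5e-5))
wg=warp(L("dock"),P["dock"],.038,.50,.72,-.06,.15); 
cv2.imwrite("pics/warp.png",np.hstack([wd,wk])); cv2.imwrite("pics/wg.png",wg)
E
```

```text
mat [(0.43, -0.3152, 148.4, 148.1, 3.1)]
nest stops [(0.4839, 0.2734, 30.0, 7.2, 11.3), (0.4888, 0.2687, 31.6, 3.7, 2.4)]
all ((243.99691772460938, 164.34805297851562), (258.96649169921875, 137.78018188476562), 1.7992758750915527) [0.4578259735107422, 0.3180015411376953]
red plate [(0.5627, 0.1018, 50.5, 26.8, 4.9), (0.5954, 0.0323, 42.7, 37.4, 3.3)] 
   knob [(0.5622, 0.1031, 43.0, 22.9, 4.4), (0.59, 0.0442, 35.8, 31.8, 3.1)]
yellow plate [(0.6035, 0.0975, 36.1, 29.5, 2.9)] 
   knob [(0.5979, 0.0995, 30.6, 23.1, 4.8)]
blue plate [(0.5533, -0.0131, 51.6, 26.5, 6.3), (0.5905, -0.0293, 47.8, 36.9, 3.7)] 
   knob [(0.5541, 0.0054, 43.2, 21.7, 4.7), (0.5859, -0.0083, 40.6, 31.4, 3.7)]
```

View pics/warp.png

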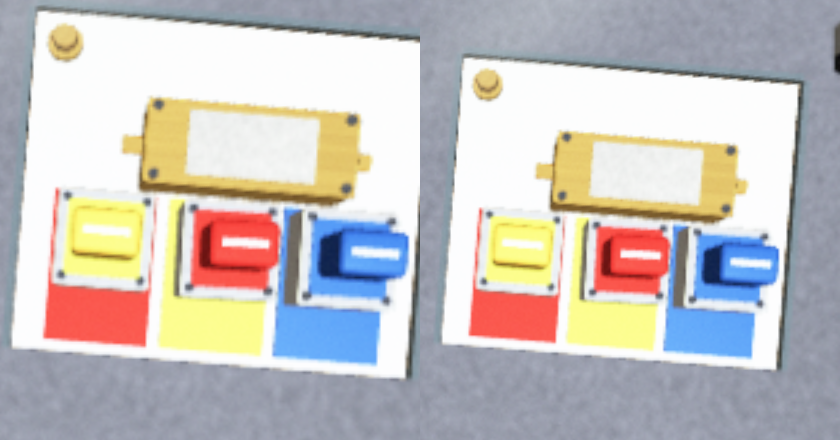

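```bash
cat >> h.py <<'E'
DY=-.082; MY=-.054; MAT=np.array([.43,-.3155])
PL={"red":(.5992,.0988),"yellow":(.5946,.0414),"blue":(.5899,-.0161)}
ATT={"red":(.593,.0415),"yellow":(.5985,.0985),"blue":(.5875,-.0195)}
OFF={"blue":-.050,"red":0.,"yellow":.050}
SLOT={c:tuple(MAT+o*np.array([-np.sin(MY),np.cos(MY)])) for c,o in OFF.items()}
ZT=.16
def lin(x,y,z,yaw,v): movel([float(x),float(y),float(z)],q_of(yaw).tolist(),speed=v)
def pick(xy,z,yaw,op,eff):
    move_gripper(op); lin(*xy,ZT,yaw,.35); lin(*xy,z,yaw,.12)
    move_gripper(0,eff); lin(*xy,ZT,yaw,.15); print("gap",round(read_finger_gap(),4),"fz",read_ft_force()[2].round(1))
def place(xy,z,yaw,op):
    lin(*xy,ZT,yaw,.3); lin(*xy,z+.012,yaw,.15); lin(*xy,z,yaw,.03)
    print("f",read_ft_force().round(1)); move_gripper(op); lin(*xy,ZT,yaw,.2)
E
python3 - <<'E'
from h import *
c="blue"
pick(ATT[c],.060,DY,.045,40); place(SLOT[c],.0575,MY,.045)
print(read_time_s())
cv2.imwrite("pics/top1.png",cv2.resize(read_camera("top")[120:300,220:520,::-1],None,fx=2.6,fy=2.6))
E
```

```text
gap 0.0194 fz -2.9
f [-1.5  0.2  2.7]
13.5
```

View pics/top1.png

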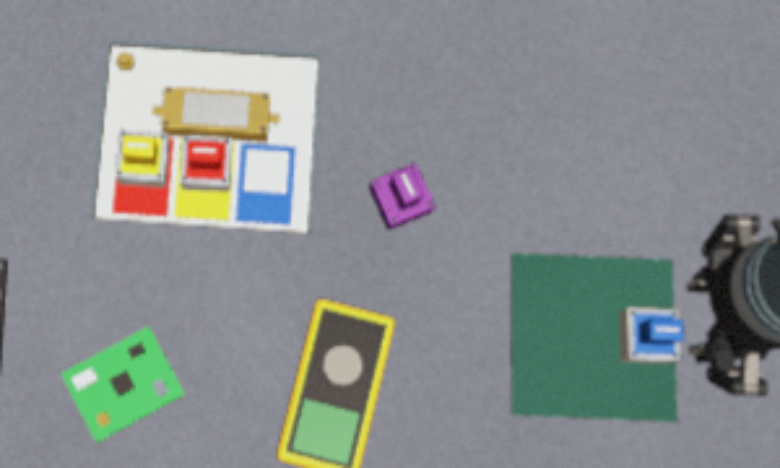

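The blue attenuator stands on the mat near its right edge (crop 655,333); red and yellow are undisturbed on the dock (205,155 and 140,150). Next I move those two, then look at the dock and nest again.

```bash
python3 - <<'E'
from h import *
import json
for c in("red","yellow"):
    pick(ATT[c],.060,DY,.045,40); place(SLOT[c],.0575,MY,.045)
T=read_camera("top"); cv2.imwrite("pics/top2.png",T[:,:,::-1])
go((.54,.05,.28),DY)
p={k:np.array(v).tolist() for k,v in camera_params("wrist").items()}
im=read_camera("wrist")[:,:,::-1].copy(); cv2.imwrite("pics/w2.png",im); json.dump(p,open("P2.json","w"))
for z in(.006,.038):
    w=warp(im,p,z,.50,.72,-.06,.15)
    if z==.006:
        for c in("red","yellow","blue"): print(c,blobs(mask(w,c),.72,.15,3e-4)); 
    else: print("gold",blobs(mask(w,"orange",90),.72,.15,3e-4),blobs(mask(w,"yellow",90),.72,.15,3e-4))
    cv2.imwrite(f"pics/w2_{z}.png",w)
print(read_time_s(),[(d["at"],d["confidence"],px2w("wrist",d["at"],.021,p)) for d in tip_of("wrist","gold_module")])
cv2.imwrite("pics/c2.png",np.hstack([w,cv2.resize(T[180:320,390:530,::-1],(440,440)) ]) if w.shape[0]==440 else w)
E
```

```text
gap 0.0196 fz -2.7
f [ 1.1  2.1 -2.7]
gap 0.0193 fz -2.6
f [-1.9 -0.1  2.9]
red [(0.5865, 0.0998, 51.2, 75.0, 4.6)]
yellow [(0.5816, 0.0421, 50.6, 73.9, 4.7)]
blue [(0.5772, -0.0152, 51.8, 74.6, 4.7)]
gold [(0.6372, 0.0333, 115.0, 44.5, 4.4)] [(0.5788, 0.0483, 47.3, 68.7, 4.6)]
30.125 [([400.6, 172.7], 0.59, array([0.64228238, 0.0327713 , 0.021     ]))]
```

View pics/c2.png

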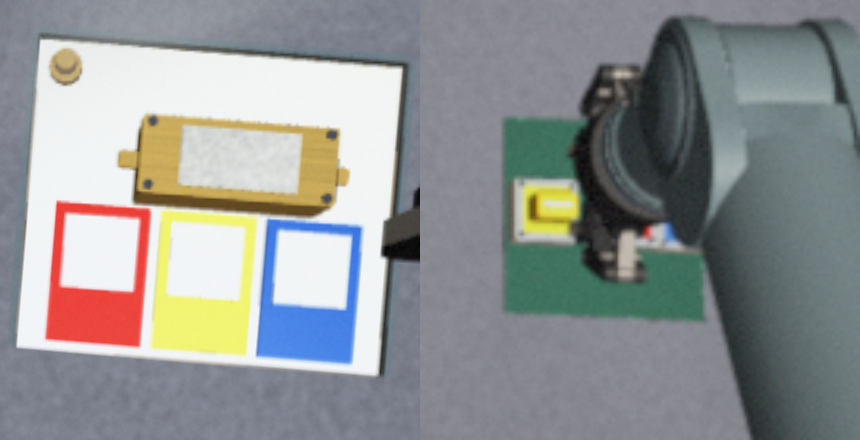

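```bash
python3 - <<'E'
from h import *
import json
pick((.6405,.0305),.030,-.079,.066,60); place((.458,.318),.0345,-.031,.058)
lin(.458,.318,.32,-.031,.3) if 0 else go((.45,.315,.32))
p=camera_params("wrist"); im=read_camera("wrist")[:,:,::-1].copy()
w=warp(im,p,.042,.38,.54,.2,.44); cv2.imwrite("pics/n3.png",w)
T=read_camera("top")[180:320,390:530,::-1]; cv2.imwrite("pics/c3.png",np.hstack([w,cv2.resize(T,(320,320))]))
print(read_time_s())
E
```

```text
gap 0.0388 fz -4.5
f [-1.  -2.4  2.6]Traceback (most recent call last):
  File "<stdin>", line 7, in <module>
    return _nx.concatenate(arrs, 1, dtype=dtype, casting=casting)
           ~~~~~~~~~~~~~~~^^^^^^^^^^^^^^^^^^^^^^^^^^^^^^^^^^^^^^^
ValueError: all the input array dimensions except for the concatenation axis must match exactly, but along dimension 0, the array at index 0 has size 321 and the array at index 1 has size 320
```

```bash
python3 - <<'E'
from h import *
w=cv2.imread("pics/n3.png")[:320]
T=read_camera("top")[180:320,390:530,::-1]; cv2.imwrite("pics/c3.png",np.hstack([w,cv2.resize(T,(320,320))]))
print(read_time_s())
E
```

```text
38.3917
```

View pics/c3.png

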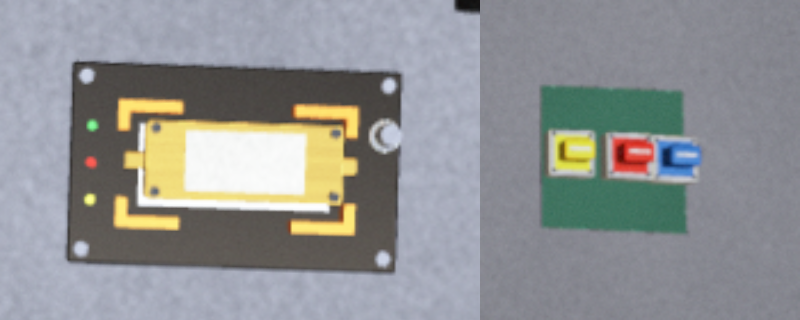

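```bash
python3 - <<'E'
from h import *
move_gripper(.045); go((.42,-.33,.30),MY)
p=camera_params("wrist"); im=read_camera("wrist")[:,:,::-1].copy(); cv2.imwrite("pics/w4.png",im)
o=[]
for z in(.033,.069):
    w=warp(im,p,z,.33,.53,-.42,-.22); o.append(w)
cv2.imwrite("pics/c4.png",np.hstack(o))
for n in("red","yellow","blue"): print(n,SLOT[n],[(px2w("wrist",d["at"],.036,p).round(4),round(d["confidence"],2)) for d in tip_of("wrist",n+"_attenuator")])
print(read_time_s())
E
```

```text
red (np.float64(0.43), np.float64(-0.3155)) [(array([ 0.5615, -0.1458,  0.036 ]), 0.85), (array([ 0.4275, -0.322 ,  0.036 ]), 0.57)]
yellow (np.float64(0.43269868799130545), np.float64(-0.2655728822870218)) [(array([ 0.4321, -0.2658,  0.036 ]), 0.92)]
blue (np.float64(0.42730131200869453), np.float64(-0.3654271177129782)) [(array([ 0.4274, -0.3698,  0.036 ]), 0.91)]
41.175
```

View pics/c4.png

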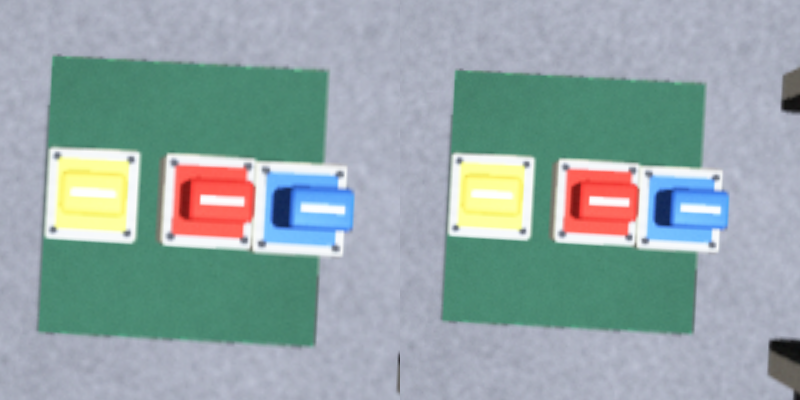

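Viewed: the three stand on the mat; red (209,201) touches blue (300,208), which sits about 9 mm and 5 mm off their slots, so I use these measured positions and check after the first return.

```bash
cat >> h.py <<'E'
PL={"red":(.5988,.0988),"yellow":(.594,.0412),"blue":(.5895,-.0162)}
ATT={"yellow":(.4325,-.2662),"red":(.4293,-.3243),"blue":(.4258,-.3698)}
def back(c): pick(ATT[c],.057,MY,.045,50); place(PL[c],.0605,DY,.045)
def dockview(n):
    go((.54,.05,.28),DY); p=camera_params("wrist"); im=read_camera("wrist")[:,:,::-1].copy(); cv2.imwrite(f"pics/w{n}.png",im)
    cv2.imwrite(f"pics/c{n}.png",np.hstack([warp(im,p,z,.5,.7,-.06,.14) for z in(.006,.036)])); print(read_time_s())
E
python3 - <<'E'
from h import *
back("blue"); dockview(5)
E
```

```text
gap 0.0193 fz -3.3
f [-0.4 -0.9  1.6]
48.575
```

View pics/c5.png

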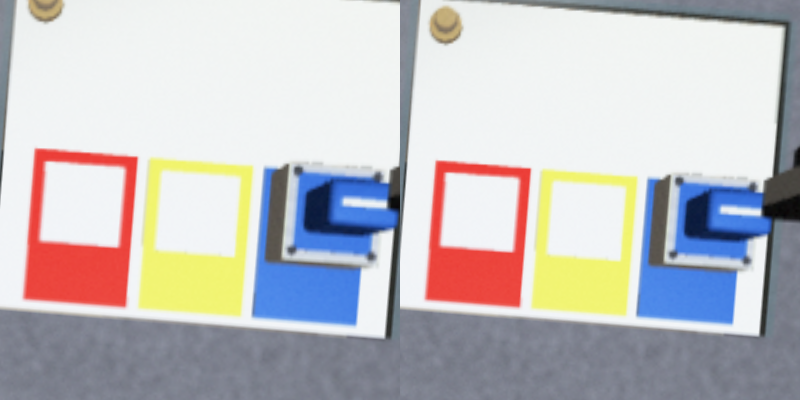

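Blue's box top is at (312,224) in the right view = (0.588, -0.016), on its place. Next are red and yellow.

```bash
python3 - <<'E'
from h import *
back("red"); back("yellow"); dockview(6)
T=read_camera("top")[110:290,130:430,::-1]; cv2.imwrite("pics/t6.png",cv2.resize(T,None,fx=2.6,fy=2.6))
E
```

```text
gap 0.0192 fz -1.7
f [-0.7 -0.8  1.3]
gap 0.0192 fz -2.1
f [-1.5 -0.3  1.2]
64.2083
```

View pics/c6.png

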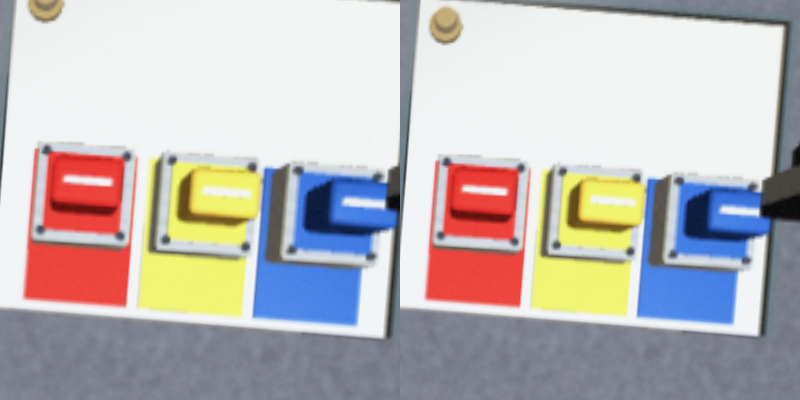

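View pics/t6.png

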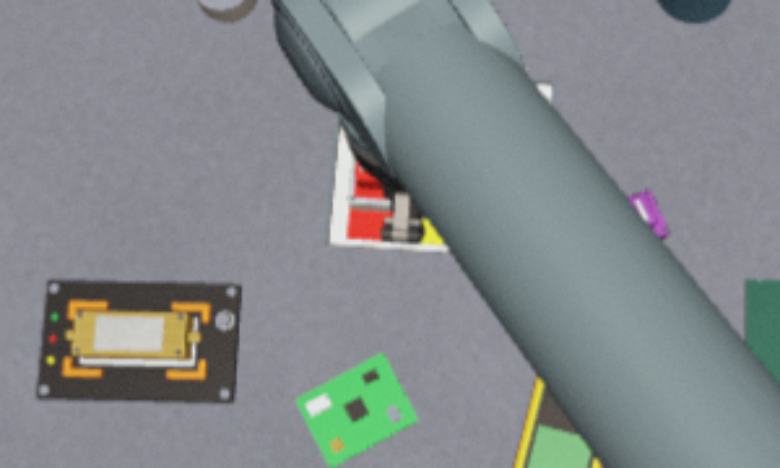

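```bash
python3 -c "
from bench import *
sign_off(); print(read_time_s())"
```

```text
the job is handed in; nothing more can be done
the job is handed in; nothing more can be done
```

I moved all three attenuators to the mat, laid the gold module in the nest, then returned each attenuator to the place of its own colour. The job was handed in at about 64 s of the 144 s allowed, and the hand-in gave no verdict.

**Attenuators:** in the last wrist picture each box top was within about 3 mm of its place (limit 12 mm), and all three were upright.

**Module:** right after I released it, it lay flat between the orange stops, about 2 mm from the nest centre. The last top picture still shows it there.

**Robot:** at hand-in the gripper was open at 0.28 m above the surface, touching nothing.

**What disagreed:**
- On the mat, red stood about 9 mm and blue about 5 mm off their planned spots, with red just touching blue. I did not find the cause.
- I measured them again and used those positions for the return, which then landed on target.
- The networks also scored the purple look-alike above the real red attenuator. I rejected it from the pictures and it was never touched.

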